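# Unhook the dip cup from its gated drip rack

## Robot

A 6-joint arm with a two-finger parallel gripper is mounted at the origin on a cart in front of the work surface, level with it; the furniture and walls round the work are solid. World frame = base frame: x ahead of the robot, y to its left, z up, the work surface at z = 0. Lengths are in m, angles in rad, forces in N, time in s.
With the tool pointing down it reaches from about 0.375 to 0.975 m from the base axis. Payload 3.8 kg.
Tool frame: the origin (TCP) lies midway between the tips of the shut fingers; the grasp point (between the pads) lies 19 mm behind it; z points along the fingers, y is the line along which they close (so a half turn about z gives the same grasp; the last joint's range is limited). The gripper opens to 85 mm and grips with 20 to 120 N. Pads are 22 mm wide; open, the fingers measure 114 mm over their backs; the gripper's body (76 mm by 85 mm) begins 54 mm behind the grasp point. The pads swing forward as they close: fully open they stand 13 mm farther back than shut.
Start: joints at [1.157, 0.264, 1.604, -0, 1.274, -0.037], TCP at [0.248, 0.628, 0.208] pointing down, gripper open.
Joint ranges: [-2.63, 2.63], [-0.94, 2.18], [0.31, 2.57], [-1.31, 4.45], [0, 2.66], [-2.55, 2.55]. Speed limits (rad/s): [2.57, 2.57, 3.14, 3.14, 3.14, 3.14].

## Interface

Orientations are given as a rotation vector (axis times angle).
In Python, from workcell import sensors, viewer, job gives the robot as it stands.
- The arm moves only by the shell command python3 -m inch 'ROWS' [FORCE]. ROWS is JSON, one flat list of numbers, 7 for each row, row after row: the shift along the tool's x, y, z in mm, then the turn, a rotation vector about the tool's x, y, z in degrees, then the finger opening in mm, from 0 to 85.4. A call has exactly 8 rows; each row shifts and turns the commanded pose from where the row before left it, along the tool's axes as they then stand; what a row does not reach is not made up. A row lasts 1/10 s, in which the tool goes at most 50 mm and 8.59 degrees, less where a joint would pass 70% of its speed; a pose out of reach is approached as far as the arm can. A call is refused whole if a number of a shift passes 50 or a number of a turn 8.59, either way. A call with a gripper value outside its range is refused whole. The fingers move at their own pace and stop on an object; FORCE is the grip in N (left out, the last holds). Time passes only in rows, so rows that do not move let the fingers close, or fill a call up. It gives the time, the measured TCP pose, the force, the opening and the grip force at its end, in the units of the state.
- sensors.read_state(): the state, without advancing time (a new reading comes with each control period).
- viewer.read_camera(name): name is "side" or "top" or "wrist"; returns the picture (384x512x3 uint8, red, green, blue); there is no depth.
- viewer.camera_params(name): a dict with "K" (3x3 intrinsics, pixels), "world_to_cam" (4x4, takes a point from world to camera coordinates). Camera axes: x right, y down, z forward; pixel columns grow to the right and rows downward; lengths in m; the calibration is good to about 2 mm. A picture is of the moment at which its call begins: read the wrist's pose just before it. camera_params takes no time and is no camera call; for the wrist camera it gives the pose at the moment of the call.
- job.finish_job(): hands the job in; it is judged then, once.
The state is a dict: "time": time; "q": joint angles; "joint_vel": joint speeds; "joint_torque": joint torques, N m; "tool_pos": TCP position; "tcp_rot": TCP orientation; "wrist_force": force on the tool from outside, world axes, zero at the start; "torque": the same for the moment, N m; "width": opening from 0.0 (shut) to 1.0 (fully open); "grip_force": force on a finger pad.
Only numpy, scipy, OpenCV 4.12 (cv2) and the standard library are available. Lean on these libraries where they do the work, as an engineer would, in place of code of your own. Each camera call takes 0.05 s, during which the arm holds its last target. There are 200 camera calls.

## Task

Take the steel dip cup with the two bearings off the drip rack: lift its cross pin out of the deep hooks until it is level with the open mouth of the gate, feeling for the gate's roof with no more than a light touch, and draw it out forwards without forcing it against the rack. Then set it down gently, upright, flat on the floor in the middle of the round steel parts tray, with both bearings still in the cup, and let go. Leave the mug, the tape roll and the oil bottle where they stand.

Things in the scene. Friction and masses are not known exactly. Their poses are not given: they have to be found in the camera images.
- rack: Drip rack, fixed: dark base plate 150 x 120 mm, grey post at the back (top 210 mm), two steel cheeks 34 mm apart, 8 mm thick, each with a hook saddle. Origin on the bench below the hung pin; x points from the hooks' mouth to the post (the cup comes out along -x), y across, z up. The adjustable gate's top is 192 to 220 mm above the bench. Never press the rack with more than 25 N.
- rack_saddle (a point): Midway between the two saddles, level with their tops (151 mm above the bench); the pin rests there. The upright slot over them runs from 8 mm behind to 8 mm before this point. The gate's roof closes it above: a rising pin meets the roof after 23 to 51 mm of lift.
- rack_front (a point): On the fixed rack, 30 mm in front of the saddles and at their height, below the outer end of the gate's mouth. The aluminium gate plates (outside the cheeks) have noses that are the hook tips, 8 to 30 mm before the saddle centre. Nose tops are 18 to 46 mm above the saddle, alike on both sides, clamped anew each time and not reported: feel or see it.
- rack_post (a point): Centre of the top of the grey post, 62 mm behind the hung pin, 210 mm above the bench. About the gate: its level mouth lies between the nose tops and the roof, always 13 mm high and 22 mm long, open to the front; the 8 mm pin has 5 mm of vertical play in it, so about 2.5 mm below touching the roof it is in the middle.
- dip_cup: Round steel dip cup, loose, about 0.24 kg (0.7 to 1.4 times that): outside diameter 68 mm at the floor and 72 mm at the rim, rim 38 mm high; a wire bail carries an upright stem 10 mm thick in the middle, with a cross pin and a black grip at the top. Origin: centre of the underside of the cup; z up along the stem, y along the cross pin. It hangs on the rack with its underside about 25 mm above the bench and its axes along those of the rack.
- dip_cup_pin (a point): Centre of the cross pin, 8 mm thick and 76 mm long along the cup's y, 130 mm above the cup's underside.
- dip_cup_grip (a point): Centre of the black grip block, 228 mm above the cup's underside; the block is 26 mm (x) by 20 mm (y, to be pinched across from above) by 32 mm (z).
- bearing_a: Loose ball bearing, 28 mm diameter, 8 mm thick, lying in the cup. Origin: centre of its underside.
- bearing_b: Loose ball bearing, 24 mm diameter, 7 mm thick, lying in the cup. Origin: centre of its underside.
- parts_tray: Round stainless parts tray, fixed, 191 mm over the rim, 28 mm high; its floor, 2 mm above the bench, is flat out to about 50 mm from the centre and then slopes up. Origin: centre of its underside.
- mug_1: Spotted mug with handle, 92 x 127 mm, 93 mm high, bystander. Origin: centre of its underside.
- tape_1: Roll of black tape, 62 mm diameter, 19 mm high, bystander. Origin: centre of its underside.
- oil_bottle: White and red oil bottle, 58 mm diameter, 157 mm high, bystander. Origin: centre of its underside.
Things that resemble listed ones, but are neither listed nor needed, are in the scene too. There is more than one size of the parts_tray; the job needs the larger.

How it is judged:
By the outcome, as a careful person would: the job done as asked, in the order asked, and still so for the second after the job is handed in, with the robot touching nothing.
It also fails if it takes over 56 s, if anything falls off the work surface, if the arm or the gripper's body presses on something with over 40 N, if the wrist force passes 120 N, or if a joint passes its speed limit or range.

## Working session

There is one attempt and no reset: what is moved stays moved. The work goes in short steps, Python scripts to look and compute and a shell command to move; the robot and the scene stay as the last step left them, time stands still between calls to the robot, and variables do not carry over. Pictures are saved under pics/ and viewed, at most 10 in all, crops included, and the job is handed in when it is done.

```bash
mkdir -p pics; python3 - <<'E'
from workcell import sensors, viewer
import cv2,numpy as np
s=sensors.read_state();print({k:np.round(v,3).tolist() for k,v in s.items()})
for n in("side","top","wrist"):
    p=viewer.camera_params(n);print(n,np.round(p["K"],1).tolist(),np.round(p["world_to_cam"],3).tolist())
    cv2.imwrite(f"pics/{n}0.png",viewer.read_camera(n)[...,::-1])
E
```

```text
{'time': 0.0, 'q': [1.157, 0.265, 1.605, 0.0, 1.274, -0.037], 'joint_vel': [-0.0, 0.001, 0.0, 0.001, -0.001, -0.0], 'joint_torque': [0.001, -51.512, -36.732, 0.0, 0.013, 0.0], 'tool_pos': [0.248, 0.627, 0.206], 'tcp_rot': [-0.588, -3.086, 0.003], 'wrist_force': [-0.316, 0.349, 0.47], 'torque': [0.004, -0.027, 0.017], 'grip_force': 0.0, 'width': 0.998}
side [[380.1, 0.0, 256.4], [0.0, 380.1, 189.5], [0.0, 0.0, 1.0]] [[0.977, -0.213, 0.0, -0.55], [-0.074, -0.341, -0.937, 0.176], [0.2, 0.915, -0.349, 0.935], [0.0, 0.0, 0.0, 1.0]]
top [[485.4, 0.0, 255.7], [0.0, 485.4, 189.5], [0.0, 0.0, 1.0]] [[0.001, -1.0, 0.009, -0.05], [-0.986, -0.002, -0.165, 0.584], [0.165, -0.008, -0.986, 1.31], [0.0, 0.0, 0.0, 1.0]]
wrist [[288.3, 0.0, 252.4], [0.0, 288.3, 188.2], [0.0, 0.0, 1.0]] [[0.369, 0.929, -0.002, -0.673], [0.884, -0.35, 0.311, -0.041], [0.288, -0.116, -0.951, 0.381], [0.0, 0.0, 0.0, 1.0]]
```

View pics/side0.png

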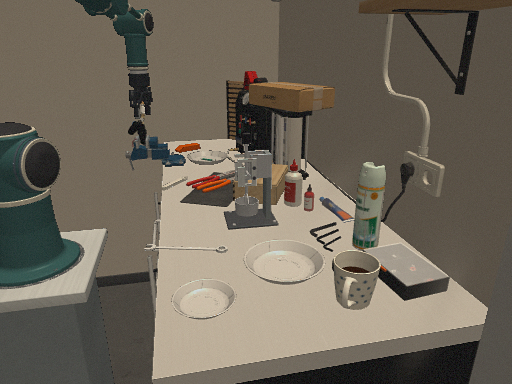

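View pics/top0.png

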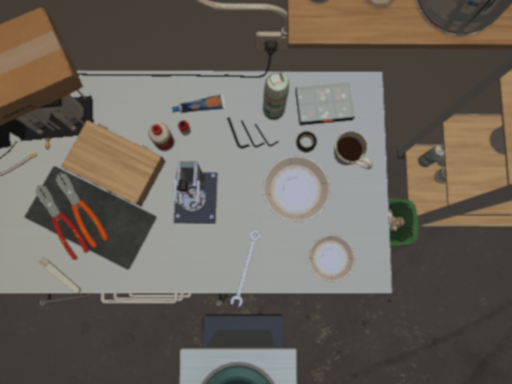

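The side view shows the rack at about (250,190), the large tray at (284,262) and the small one at (203,298). The top view shows the rack at (195,195), and two trays: large at (297,188), about 64 px across, and small at (331,257), about 44 px across. The large one should fit 191 mm. I'll measure both and confirm in a crop.

```bash
cat > h.py <<'E'
import numpy as np,cv2
from workcell import viewer,sensors
def ray(n,uv,p=None):
    p=p or viewer.camera_params(n);M=np.array(p["world_to_cam"]);R,t=M[:3,:3],M[:3,3]
    d=R.T@np.linalg.solve(np.array(p["K"]),[uv[0],uv[1],1.]);return -R.T@t,d/np.linalg.norm(d)
def onz(n,uv,z,p=None):
    c,d=ray(n,uv,p);return c+d*(z-c[2])/d[2]
def cross(a,b):
    (c1,d1),(c2,d2)=a,b
    s=np.linalg.lstsq(np.c_[d1,-d2],c2-c1,rcond=None)[0]
    p,q=c1+d1*s[0],c2+d2*s[1];return (p+q)/2,np.linalg.norm(p-q)
def proj(n,P,p=None):
    p=p or viewer.camera_params(n);c=np.array(p["world_to_cam"])@np.r_[P,1];u=np.array(p["K"])@c[:3];return u[:2]/u[2]
E
python3 - <<'E'
from h import *
t=cv2.imread("pics/top0.png");s=cv2.imread("pics/side0.png")
hsv=cv2.cvtColor(t,cv2.COLOR_BGR2HSV)
# dark base plate of rack
for nm,(u0,u1,v0,v1) in dict(rack=(168,222,160,228)).items():
    m=np.zeros(t.shape[:2],np.uint8);m[v0:v1,u0:u1]=(t[v0:v1,u0:u1].max(2)<110)*255
    c=max(cv2.findContours(m,0,2)[0],key=cv2.contourArea);r=cv2.minAreaRect(c);b=cv2.boxPoints(r)
    print(nm,np.round(b),[np.round(onz("top",q,.008),3).tolist() for q in b])
for L,R,T,B in((264,329,156,221),(309,354,235,280)):
    a=[onz("top",q,.028) for q in((L,(T+B)/2),(R,(T+B)/2))];print(np.round(a,3).tolist())
a=cv2.resize(t[150:235,160:350],None,fx=4,fy=4,interpolation=3);b=cv2.resize(s[140:240,210:310],None,fx=4,fy=4,interpolation=3)[:,:]
o=np.zeros((600,800,3),np.uint8);x=cv2.resize(a,(520,233));o[:233,:520]=x
y=cv2.resize(s[140:232,215:285],None,fx=6,fy=6,interpolation=3);o[:552,380:800]=y
x=cv2.resize(t[155:228,168:224],None,fx=5,fy=5,interpolation=3);o[235:600,:280]=x
cv2.imwrite("pics/crop1.png",o)
E
```

```text
rack [[174. 222.]
 [176. 164.]
 [218. 166.]
 [215. 224.]] [[0.496, 0.185, 0.008], [0.665, 0.181, 0.008], [0.66, 0.061, 0.008], [0.491, 0.067, 0.008]]
[[0.59, -0.073, 0.028], [0.591, -0.258, 0.028]]
[[0.396, -0.197, 0.028], [0.396, -0.323, 0.028]]
```

View pics/crop1.png

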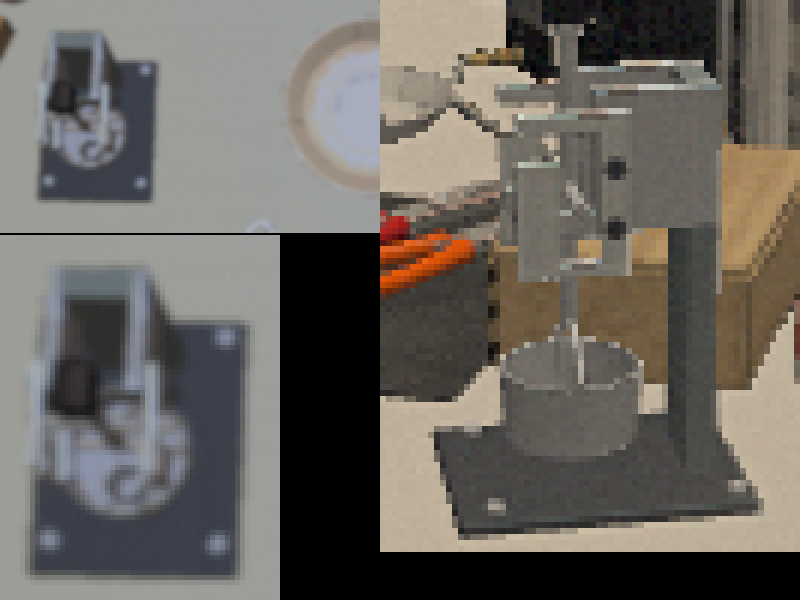

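Tray candidates in the top view: (297,188) measures about 187 mm over the rim, and (331,257) about 126 mm. The first one fits the 191 mm description and the crop confirms it, with centre near (0.59,-0.165). In the crop the rack opens toward the robot (-x). The black grip is at top pixel (182,186), and the cup with its bearings is at about (193,208).

```bash
cat >> h.py <<'E'
from scipy.spatial.transform import Rotation as Ro
def plan(P,yaw,z=None):
    """shift in tool axes (mm) from the current TCP to P and turn about tool z (deg) so that tool y lies along yaw"""
    s=sensors.read_state();R=Ro.from_rotvec(s["tcp_rot"]).as_matrix()
    y=R[:,1];a=np.arctan2(y[1],y[0]);d=(yaw-a+np.pi/2)%np.pi-np.pi/2
    print("t",s["time"],"tcp",np.round(s["tool_pos"],4),"shift",np.round(1e3*R.T@(np.array(P)-s["tool_pos"]),1),"turn z",round(np.degrees(-d),2),"F",np.round(s["wrist_force"],1),"w",round(s["width"]*85.4,1),"q",np.round(s["q"],2), "tilt",np.round(R[:2,2],3))
E
python3 - <<'E'
from h import *
pts={k:onz("top",(168+x/5,155+(y-235)/5),.01) for k,(x,y) in dict(bR=(225,337),fL=(48,540),fR=(217,543),eL=(30,575),eR=(240,578)).items()}
for k,v in pts.items():print(k,np.round(v,4))
d=pts["fL"]-pts["fR"];print("yaw of y axis",np.degrees(np.arctan2(d[1],d[0])))
d=pts["bR"]-pts["fR"];print("x axis",np.degrees(np.arctan2(d[1],d[0])))
for z in(.253,.269):
    g=onz("top",(182.4,185.6),z);print(z,g,proj("side",g))
G=onz("top",(182.4,185.6),.265)
print(cross(ray("top",(182.4,185.6)),ray("side",(246.6,135))))
for yaw in(90,): plan([G[0]-.04,G[1],.36],np.radians(yaw))
t=cv2.imread("pics/top0.png")
E
```

```text
bR [0.6314 0.0742 0.01  ]
fL [0.5133 0.1732 0.01  ]
fR [0.5117 0.0769 0.01  ]
eL [0.4933 0.1829 0.01  ]
eR [0.4917 0.0636 0.01  ]
yaw of y axis 89.06889770733363
x axis -1.3138140161435106
0.253 [0.55859612 0.12665736 0.253     ] [245.21701555 137.75254685]
0.269 [0.55578905 0.1243442  0.269     ] [244.32945771 132.3622948 ]
(array([0.55980046, 0.12520399, 0.26072353]), np.float64(0.0051034950769669645))
t 0.15 tcp [0.2481 0.6271 0.2065] shift [-434.3 -368.5 -152.8] turn z -21.59 F [-0.3  0.1 -0.1] w 85.3 q [ 1.16  0.26  1.61 -0.    1.27 -0.04] tilt [-0.001 -0.002]
```

```bash
python3 -m inch '[0,0,-50,0,0,0,85, 0,0,-50,0,0,0,85, 0,0,-50,0,0,0,85, -35,-29.7,0,0,0,0,85, -35,-29.7,0,0,0,0,85, -35,-29.7,0,0,0,0,85, -35,-29.7,0,0,0,0,85, -35,-29.7,0,0,0,0,85]' 40 && python3 -m inch '[-35,-29.7,0,0,0,0,85, -35,-29.7,0,0,0,0,85, -35,-29.7,0,0,0,0,85, -35,-29.7,0,0,0,0,85, -35,-29.7,0,0,0,0,85, -35,-29.7,0,0,0,0,85, -35,-29.7,0,0,0,0,85, -14,-12,0,0,0,0,85]' && python3 -m inch '[0,0,0,0,0,-6.9,85, 0,0,0,0,0,-6.9,85, 0,0,0,0,0,-6.9,85, 0,0,0,0,0,0,85, 0,0,0,0,0,0,85, 0,0,0,0,0,0,85, 0,0,0,0,0,0,85, 0,0,0,0,0,0,85]'
python3 - <<'E'
from h import *
plan([.559,.125,.36],np.radians(89))
p=viewer.camera_params("wrist");im=viewer.read_camera("wrist")[...,::-1];cv2.imwrite("pics/w1.png",im)
import pickle;pickle.dump(p,open("w1.pkl","wb"))
print(proj("wrist",[.559,.125,.253],p))
cv2.imwrite("pics/w1b.png",cv2.resize(im,(768,576)))
E
```

```text
time: 0.95
tool_pos: [0.3568, 0.4234, 0.3572]
tcp_rot: [-0.588, -3.086, 0.001]
wrist_force: [0.3, -0.2, 0.1]
width: 0.992
grip_force: 0.0
time: 1.75
tool_pos: [0.5175, 0.1218, 0.3571]
tcp_rot: [0.594, 3.085, -0.002]
wrist_force: [-0.1, 1.1, 0.3]
width: 0.994
grip_force: 0.0
time: 2.55
tool_pos: [0.5163, 0.1255, 0.3576]
tcp_rot: [-0.025, -3.141, 0.0]
wrist_force: [-0.2, -0.7, -0.5]
width: 0.994
grip_force: 0.0
t 2.55 tcp [0.5163 0.1255 0.3576] shift [-42.7   0.2  -2.4] turn z 0.08 F [-0.2 -0.7 -0.5] w 84.9 q [ 0.19 -0.07  1.7  -0.    1.51 -1.36] tilt [-0. -0.]
[253.91224092 218.8853336 ]
```

View pics/w1b.png

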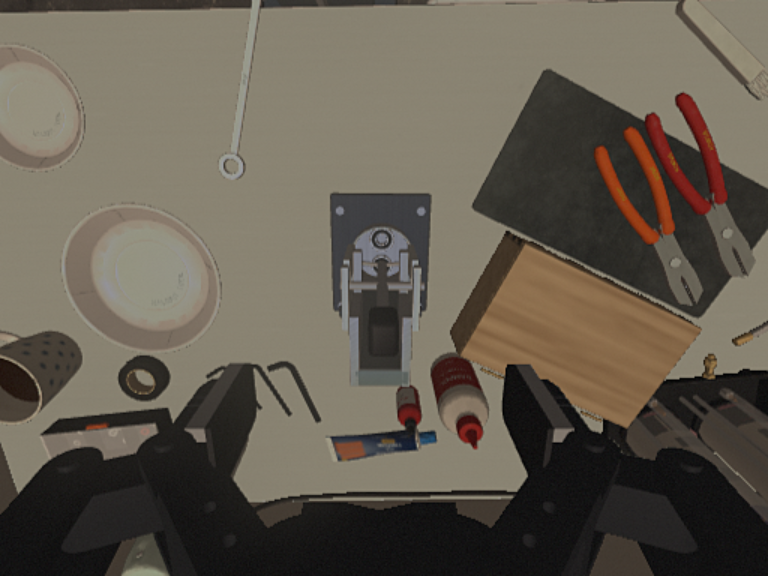

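The wrist view (1.5x) shows the rack square to the image, with base plate corners at about (331,194) and (431,194). The black grip is at about (384,330), the bearings are in the cup at about (381,240), and the tray is at (142,277). Next I'll measure the grip mask.

```bash
python3 - <<'E'
from h import *
import pickle
p=pickle.load(open("w1.pkl","rb"));im=cv2.imread("pics/w1.png")
print(im[195:246:2,256].max(1).tolist());print(im[230,240:274].max(1).tolist());print(im[212,240:274].max(1).tolist())
e=[onz("wrist",q,.005,p) for q in((331/1.5,194/1.5),(431/1.5,194/1.5))];print(np.round(e,4).tolist(),np.degrees(np.arctan2(*(e[0]-e[1])[[1,0]])))
b=[onz("wrist",q,.01,p) for q in((339/1.5,211/1.5),(420/1.5,211/1.5))];print(np.round(b,4).tolist())
o=np.hstack([cv2.resize(im[125:265,205:300],None,fx=4.2,fy=4.2,interpolation=2),cv2.resize(im[125:265,30:160],(399,588))[:, :]])
cv2.imwrite("pics/c2.png",o[:,:800])
E
```

```text
[66, 64, 63, 63, 64, 35, 35, 39, 38, 38, 39, 44, 55, 51, 51, 49, 48, 46, 45, 44, 44, 44, 54, 50, 54, 55]
[57, 57, 52, 53, 56, 47, 41, 42, 45, 51, 53, 49, 50, 48, 48, 47, 48, 46, 46, 45, 45, 43, 40, 42, 34, 35, 66, 54, 137, 133, 125, 124, 125, 128]
[61, 60, 53, 53, 52, 54, 38, 39, 40, 39, 38, 41, 36, 38, 39, 39, 35, 38, 38, 38, 36, 35, 39, 32, 32, 49, 65, 65, 110, 141, 128, 126, 125, 126]
[[0.4959, 0.0681, 0.005], [0.4979, 0.1866, 0.005]] -90.97426655462263
[[0.5154, 0.0772, 0.01], [0.517, 0.1733, 0.01]]
```

View pics/c2.png

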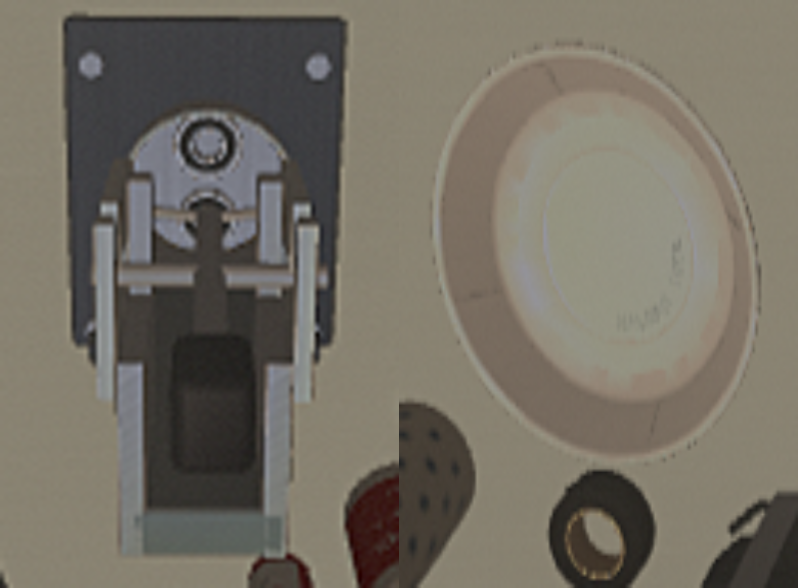

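```bash
python3 - <<'E'
from h import *
import pickle
p=pickle.load(open("w1.pkl","rb"));im=cv2.imread("pics/w1.png")
for q in((246,227),(265.7,227),(255.8,217.4),(255.8,236.9),(255.8,227.1)):print(np.round(onz("wrist",q,.269,p),4))
a,b=[onz("wrist",q,.155,p) for q in((233.6,190.7),(282.9,190.7))];print(a,b,np.linalg.norm(a-b),(a+b)/2)
# tray rim and floor
from numpy import array
t=cv2.imread("pics/top0.png")
R=np.array([(399+x)/1 for x in(0,)])
pts=[((x-399)/3.069+30,y/4.2+125) for x,y in((433,220),(760,280),(575,44),(620,464),(478,110),(735,150))]
P=np.array([onz("wrist",q,.028,p) for q in pts]);A=np.c_[2*P[:,:2],np.ones(len(P))];s=np.linalg.lstsq(A,(P[:,:2]**2).sum(1),rcond=None)[0]
print("rim wrist",s[:2],np.sqrt(s[2]+s[0]**2+s[1]**2))
P=np.array([onz("top",q,.028) for q in((264.5,188.5),(329,188.5),(297,157),(297,220.5))]);print(P.round(4))
plan([.559,.125,.234],np.radians(89))
E
```

```text
[0.5603 0.1172 0.269 ]
[0.5606 0.1364 0.269 ]
[0.5503 0.1269 0.269 ]
[0.5712 0.1266 0.269 ]
[0.5606 0.1267 0.269 ]
[0.56100637 0.09799197 0.155     ] [0.5621399 0.1646386 0.155    ] 0.06665626735774205 [0.56157313 0.13131528 0.155     ]
rim wrist [ 0.59502171 -0.15963637] 0.09490679034628355
[[ 0.5902 -0.0742  0.028 ]
 [ 0.5906 -0.2578  0.028 ]
 [ 0.6823 -0.1679  0.028 ]
 [ 0.4991 -0.1654  0.028 ]]
t 2.6 tcp [0.5163 0.1255 0.3576] shift [-42.7   0.2 123.6] turn z 0.09 F [-0.8  1.  -0.3] w 85.1 q [ 0.19 -0.07  1.7  -0.    1.51 -1.36] tilt [ 0. -0.]
```

```bash
python3 -m inch '[-22,0,0,0,0,0,85, -22,0.5,0,0,0,0,85, 0,0,20,0,0,0,85, 0,0,25,0,0,0,85, 0,0,25,0,0,0,85, 0,0,25,0,0,0,85, 0,0,18,0,0,0,85, 0,0,10,0,0,0,85]' 60 && python3 -m inch '[0,0,0,0,0,0,60, 0,0,0,0,0,0,40, 0,0,0,0,0,0,30, 0,0,0,0,0,0,24, 0,0,0,0,0,0,18, 0,0,0,0,0,0,14, 0,0,0,0,0,0,10, 0,0,0,0,0,0,10]' 60
python3 - <<'E'
from h import *
plan([.5605,.1265,.234],np.radians(89))
print(sensors.read_state()["torque"])
E
```

```text
time: 3.4
tool_pos: [0.5592, 0.1251, 0.2323]
tcp_rot: [-0.025, -3.138, 0.001]
wrist_force: [-0.3, -0.4, 0.5]
width: 0.991
grip_force: 0.0
time: 4.2
tool_pos: [0.5612, 0.1258, 0.2361]
tcp_rot: [0.024, 3.139, 0.002]
wrist_force: [0.2, 2.0, 6.9]
width: 0.211
grip_force: 60.0
t 4.2 tcp [0.5612 0.1258 0.2361] shift [0.8 0.6 2.1] turn z 0.12 F [0.2 2.  6.9] w 18.1 q [ 0.18  0.06  1.79  0.    1.29 -1.38] tilt [0.003 0.001]
[0.47035758 0.04468653 0.01535205]
```

```bash
python3 - <<'E'
from h import *
for z in np.arange(.16,.225,.01): print(round(z,3),proj("side",[.542,.098,z]).round(1),proj("side",[.542,.135+.02,z]).round(1))
for z in(.192,.22):print(z,proj("side",[.561,.098,z]).round(1))
E
python3 -m inch '[0,0,-2,0,0,0,10, 0,0,-2,0,0,0,10, 0,0,-2,0,0,0,10, 0,0,-2,0,0,0,10, 0,0,-2,0,0,0,10, 0,0,-2,0,0,0,10, 0,0,0,0,0,0,10, 0,0,0,0,0,0,10]'
python3 - <<'E'
from h import *
plan([.5612,.1258,.2361],np.radians(89))
o=viewer.read_camera("side")[140:232,215:285,::-1];cv2.imwrite("pics/s2.png",cv2.resize(o,None,fx=6,fy=6,interpolation=3))
E
```

```text
0.16 [241.7 172.5] [238.3 166.8]
0.17 [241.6 169.2] [238.2 163.5]
0.18 [241.6 165.8] [238.2 160.3]
0.19 [241.5 162.3] [238.1 157. ]
0.2 [241.5 158.9] [238.  153.7]
0.21 [241.4 155.4] [238.  150.4]
0.22 [241.4 152. ] [237.9 147.1]
0.192 [248.2 161.3]
0.22 [248.1 151.6]
time: 5.0
tool_pos: [0.5604, 0.1252, 0.2467]
tcp_rot: [0.024, 3.141, 0.0]
wrist_force: [0.1, 0.0, -3.6]
width: 0.211
grip_force: 59.0
t 5.0 tcp [0.5604 0.1252 0.2467] shift [-0.8  0.6 10.6] turn z 0.11 F [ 0.1  0.  -3.6] w 18.0 q [ 0.18  0.05  1.78 -0.    1.31 -1.38] tilt [0. 0.]
```

View pics/s2.png

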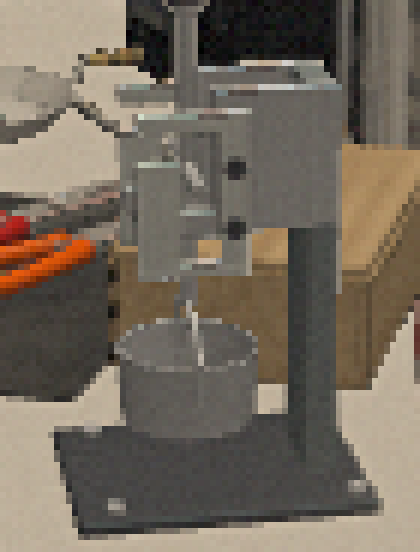

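The side view shows the cup lifted about 10 mm and hanging free. The nose top is near row 167 and the gate's top near row 159, so the noses are about 25 mm above the saddle. That puts roof contact at roughly 30 mm of lift.

```bash
python3 -m inch '[0,0,-3,0,0,0,10, 0,0,-3,0,0,0,10, 0,0,-3,0,0,0,10, 0,0,-2.5,0,0,0,10, 0,0,-1.5,0,0,0,10, 0,0,0,0,0,0,10, 0,0,0,0,0,0,10, 0,0,0,0,0,0,10]'; python3 -m inch '[0,0,-0.4,0,0,0,10, 0,0,-0.4,0,0,0,10, 0,0,-0.4,0,0,0,10, 0,0,-0.4,0,0,0,10, 0,0,-0.4,0,0,0,10, 0,0,0,0,0,0,10, 0,0,0,0,0,0,10, 0,0,0,0,0,0,10]'
```

```text
time: 5.85
tool_pos: [0.5602, 0.1252, 0.2594]
tcp_rot: [-0.024, -3.141, 0.0]
wrist_force: [-0.4, 0.2, -3.6]
width: 0.209
grip_force: 59.0
time: 6.65
tool_pos: [0.5604, 0.1252, 0.2616]
tcp_rot: [-0.024, -3.141, 0.0]
wrist_force: [0.6, 0.2, -2.7]
width: 0.215
grip_force: 59.0
```

```bash
for i in 1; do python3 -m inch '[0,0,-0.4,0,0,0,10, 0,0,-0.4,0,0,0,10, 0,0,-0.4,0,0,0,10, 0,0,-0.3,0,0,0,10, 0,0,0,0,0,0,10, 0,0,0,0,0,0,10, 0,0,0,0,0,0,10, 0,0,0,0,0,0,10]'; done
```

```text
time: 7.45
tool_pos: [0.5603, 0.1252, 0.2631]
tcp_rot: [-0.024, -3.141, 0.0]
wrist_force: [0.2, -0.2, -2.3]
width: 0.21
grip_force: 59.0
```

```bash
python3 -m inch '[0,0,-0.3,0,0,0,10, 0,0,-0.3,0,0,0,10, 0,0,-0.3,0,0,0,10, 0,0,-0.1,0,0,0,10, 0,0,0,0,0,0,10, 0,0,0,0,0,0,10, 0,0,0,0,0,0,10, 0,0,0,0,0,0,10]'
```

```text
time: 8.25
tool_pos: [0.5604, 0.1252, 0.2641]
tcp_rot: [-0.024, -3.141, 0.0]
wrist_force: [-0.0, -0.0, -3.4]
width: 0.213
grip_force: 59.0
```

Lift is 28 mm and still free, so I'll go on in 1 mm steps.

```bash
python3 -m inch '[0,0,-0.3,0,0,0,10, 0,0,-0.3,0,0,0,10, 0,0,-0.3,0,0,0,10, 0,0,-0.1,0,0,0,10, 0,0,0,0,0,0,10, 0,0,0,0,0,0,10, 0,0,0,0,0,0,10, 0,0,0,0,0,0,10]'
```

```text
time: 9.05
tool_pos: [0.5603, 0.1252, 0.265]
tcp_rot: [-0.024, -3.141, 0.0]
wrist_force: [-0.2, -0.2, -2.8]
width: 0.214
grip_force: 59.0
```

```bash
python3 -c "
from workcell import sensors as s;import time
print(s.read_state()['wrist_force'])"; python3 -m inch '[0,0,-0.3,0,0,0,10, 0,0,-0.2,0,0,0,10, 0,0,-0.2,0,0,0,10, 0,0,0,0,0,0,10, 0,0,0,0,0,0,10, 0,0,0,0,0,0,10, 0,0,0,0,0,0,10, 0,0,0,0,0,0,10]'
```

```text
[-0.16146297 -0.21386079 -2.83685599]
time: 9.85
tool_pos: [0.5604, 0.1252, 0.2658]
tcp_rot: [-0.024, -3.141, 0.0]
wrist_force: [0.5, 0.4, -3.1]
width: 0.214
grip_force: 59.0
```

```bash
python3 -m inch '[0,0,-0.3,0,0,0,10, 0,0,-0.2,0,0,0,10, 0,0,-0.2,0,0,0,10, 0,0,0,0,0,0,10, 0,0,0,0,0,0,10, 0,0,0,0,0,0,10, 0,0,0,0,0,0,10, 0,0,0,0,0,0,10]'
```

```text
time: 10.65
tool_pos: [0.5604, 0.1252, 0.2665]
tcp_rot: [-0.024, -3.141, 0.0]
wrist_force: [0.7, -0.6, -2.9]
width: 0.212
grip_force: 59.0
```

```bash
python3 -m inch '[0,0,-0.3,0,0,0,10, 0,0,-0.2,0,0,0,10, 0,0,-0.2,0,0,0,10, 0,0,0,0,0,0,10, 0,0,0,0,0,0,10, 0,0,0,0,0,0,10, 0,0,0,0,0,0,10, 0,0,0,0,0,0,10]'
```

```text
time: 11.45
tool_pos: [0.5604, 0.1252, 0.2672]
tcp_rot: [-0.024, -3.141, -0.0]
wrist_force: [0.0, -0.4, -2.4]
width: 0.209
grip_force: 59.0
```

```bash
python3 -m inch '[0,0,-0.3,0,0,0,10, 0,0,-0.2,0,0,0,10, 0,0,-0.2,0,0,0,10, 0,0,0,0,0,0,10, 0,0,0,0,0,0,10, 0,0,0,0,0,0,10, 0,0,0,0,0,0,10, 0,0,0,0,0,0,10]'
```

```text
time: 12.25
tool_pos: [0.5604, 0.1252, 0.2679]
tcp_rot: [-0.024, -3.141, 0.0]
wrist_force: [0.7, -0.5, -3.1]
width: 0.21
grip_force: 58.9
```

```bash
python3 - <<'E'
from h import *
print(np.mean([sensors.read_state()["wrist_force"] for _ in range(5)],0))
f=viewer.read_camera("side")
o=f[140:232,215:285,::-1];cv2.imwrite("pics/s3.png",cv2.resize(o,None,fx=6,fy=6,interpolation=3))
print(sensors.read_state()["wrist_force"])
E
```

```text
[ 0.72538564 -0.50419907 -3.09097885]
[ 0.48747178  0.0993859  -3.23189089]
```

View pics/s3.png

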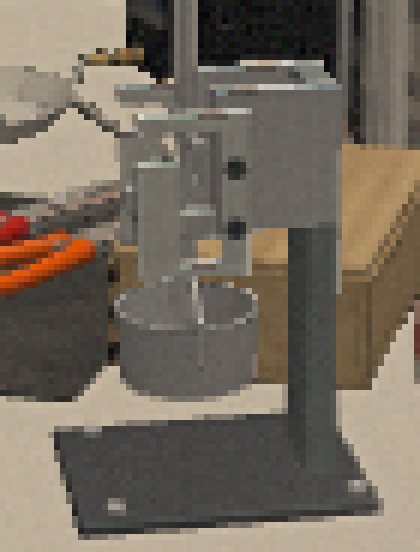

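The side view shows the cup clearly raised and hanging free, with the nose top at crop row 163 and the gate's top at 112. There is no contact yet.

```bash
python3 -m inch '[0,0,-0.3,0,0,0,10, 0,0,-0.2,0,0,0,10, 0,0,-0.2,0,0,0,10, 0,0,0,0,0,0,10, 0,0,0,0,0,0,10, 0,0,0,0,0,0,10, 0,0,0,0,0,0,10, 0,0,0,0,0,0,10]'
```

```text
time: 13.1
tool_pos: [0.5601, 0.1252, 0.2682]
tcp_rot: [-0.024, -3.141, 0.0]
wrist_force: [0.4, 1.3, -7.7]
width: 0.211
grip_force: 58.8
```

The roof is touched with about 4.7 N at TCP z≈0.268. I'll drop back 2.8 mm to the middle of the mouth and draw out.

```bash
python3 -m inch '[0,0,1,0,0,0,10, 0,0,1,0,0,0,10, 0,0,0.9,0,0,0,10, 0,0,0,0,0,0,10, 0,0,0,0,0,0,10, 1.5,0,0,0,0,0,10, 1.5,0,0,0,0,0,10, 0,0,0,0,0,0,10]'; python3 -m inch '[1.5,0,0,0,0,0,10, 1.5,0,0,0,0,0,10, 1.5,0,0,0,0,0,10, 1.5,0,0,0,0,0,10, 0,0,0,0,0,0,10, 0,0,0,0,0,0,10, 0,0,0,0,0,0,10, 0,0,0,0,0,0,10]'
```

```text
time: 13.9
tool_pos: [0.5571, 0.1253, 0.2657]
tcp_rot: [-0.024, -3.141, 0.0]
wrist_force: [-0.3, -0.0, -2.2]
width: 0.212
grip_force: 59.3
time: 14.7
tool_pos: [0.5514, 0.1253, 0.2657]
tcp_rot: [0.024, 3.141, -0.0]
wrist_force: [0.2, -0.3, -2.8]
width: 0.213
grip_force: 59.3
```

Moved 9 mm with no force, so the pin is in the mouth. Continuing, with a check halfway.

```bash
python3 -m inch '[2,0,0,0,0,0,10, 2,0,0,0,0,0,10, 2,0,0,0,0,0,10, 2,0,0,0,0,0,10, 2,0,0,0,0,0,10, 2,0,0,0,0,0,10, 0,0,0,0,0,0,10, 0,0,0,0,0,0,10]'
```

```text
time: 15.5
tool_pos: [0.5394, 0.1256, 0.2657]
tcp_rot: [0.024, 3.141, 0.0]
wrist_force: [0.5, -0.7, -3.2]
width: 0.214
grip_force: 59.3
```

```bash
python3 -m inch '[2,0,0,0,0,0,10, 3,0,0,0,0,0,10, 4,0,0,0,0,0,10, 5,0,0,0,0,0,10, 5,0,0,0,0,0,10, 5,0,0,0,0,0,10, 3,0,0,0,0,0,10, 0,0,0,0,0,0,10]'; python3 -m inch '[6,0,0,0,0,0,10, 8,0,0,0,0,0,10, 10,0,0,0,0,0,10, 10,0,0,0,0,0,10, 6,0,0,0,0,0,10, 0,0,0,0,0,0,10, 0,0,0,0,0,0,10, 0,0,0,0,0,0,10]'
python3 - <<'E'
from h import *
plan([.592,-.163,.285],np.radians(89))
im=viewer.read_camera("wrist");cv2.imwrite("pics/w3.png",np.ascontiguousarray(im[...,::-1]))
E
```

```text
time: 16.3
tool_pos: [0.5119, 0.126, 0.2658]
tcp_rot: [0.024, 3.141, 0.0]
wrist_force: [0.7, -0.9, -2.9]
width: 0.207
grip_force: 59.3
time: 17.1
tool_pos: [0.4727, 0.1266, 0.2658]
tcp_rot: [0.024, 3.141, 0.0]
wrist_force: [-0.0, -0.0, -3.7]
width: 0.209
grip_force: 59.3
t 17.1 tcp [0.4727 0.1266 0.2658] shift [-123.8 -287.7  -19.1] turn z 0.11 F [-0.  -0.  -3.7] w 17.8 q [ 0.21 -0.13  1.91 -0.    1.35 -1.34] tilt [0.001 0.   ]
```

View pics/w3.png

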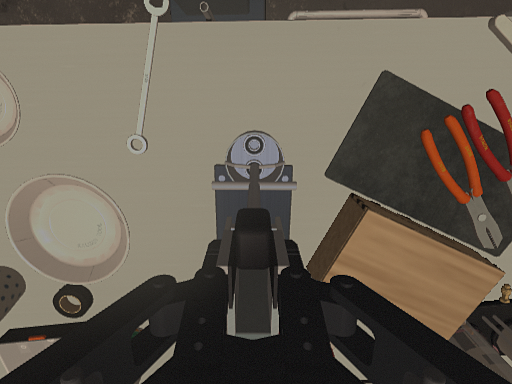

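Cup is out, with both bearings in it at (254,144) and (252,168). The tray rim is at about (6..130, 174..284). I'll carry it over.

```bash
python3 - <<'E'
from h import *
p=viewer.camera_params("wrist");im=cv2.imread("pics/w3.png")
P=np.array([onz("wrist",q,.028,p) for q in((6,222),(130,236),(62,174),(82,284),(110,191),(25,260))]);A=np.c_[2*P[:,:2],np.ones(len(P))];s=np.linalg.lstsq(A,(P[:,:2]**2).sum(1),rcond=None)[0]
print("rim",s[:2],np.sqrt(s[2]+s[0]**2+s[1]**2))
E
python3 -m inch '[0,-8,-5,0,0,0,10, 0,-16,-5,0,0,0,10, 0,-24,-5,0,0,0,10, 0,-30,0,0,0,0,10, 0,-30,0,0,0,0,10, 0,-30,0,0,0,0,10, 0,-30,0,0,0,0,10, 0,-30,0,0,0,0,10]'; python3 -m inch '[-10,-30,0,0,0,0,10, -20,-24,0,0,0,0,10, -26,-18,0,0,0,0,10, -26,-12,0,0,0,0,10, -22,-6,0,0,0,0,10, -13,0,0,0,0,0,10, -7,0,0,0,0,0,10, 0,0,0,0,0,0,10]'
python3 - <<'E'
from h import *
plan([.592,-.163,.213],np.radians(89))
p=viewer.camera_params("wrist");a=viewer.read_camera("wrist")[...,::-1];t=viewer.read_camera("top")[...,::-1]
import pickle;pickle.dump(p,open("w4.pkl","wb"));cv2.imwrite("pics/w4.png",a)
o=np.zeros((576,800,3),np.uint8);o[:288,:384]=cv2.resize(a,(384,288));o[:,:]=0
o[:480,:400]=cv2.resize(a[60:300,156:356],(400,480));o[:480,400:]=cv2.resize(t[130:250,247:347],(400,480))
cv2.imwrite("pics/o4.png",o[:480])
E
```

```text
rim [ 0.59228726 -0.16082875] 0.09548929741371964
time: 17.95
tool_pos: [0.4692, -0.0732, 0.2812]
tcp_rot: [0.025, 3.141, -0.001]
wrist_force: [1.0, 0.9, -2.5]
width: 0.216
grip_force: 59.3
time: 18.75
tool_pos: [0.5922, -0.163, 0.2805]
tcp_rot: [-0.024, -3.141, -0.0]
wrist_force: [0.1, 0.6, -3.9]
width: 0.208
grip_force: 59.3
t 18.75 tcp [ 0.5922 -0.163   0.2805] shift [ 0.2  0.  67.5] turn z 0.14 F [ 0.1  0.6 -3.9] w 17.8 q [-0.31  0.11  1.65  0.    1.38 -1.87] tilt [-0.001  0.   ]
```

View pics/o4.png

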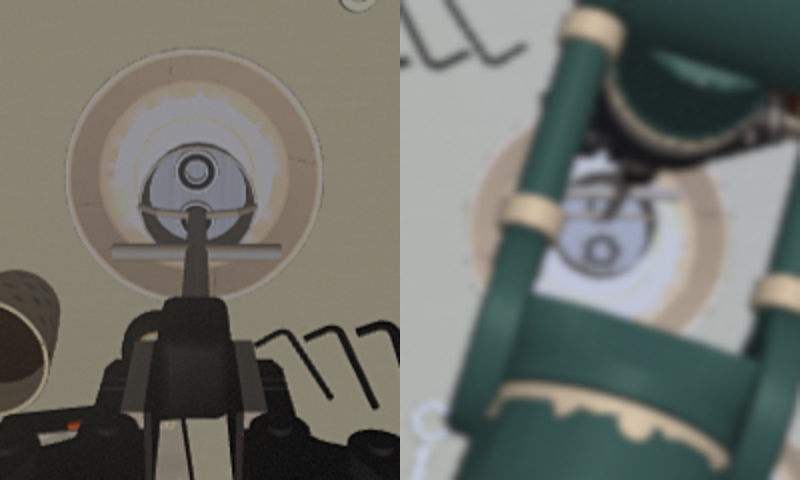

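The view shows both bearings in the cup at crop (197,170) and (197,218). The rim runs from (65,172) to (322,172) with its top at (194,47).

```bash
python3 - <<'E'
from h import *
import pickle
p=pickle.load(open("w4.pkl","rb"));f=lambda x,y,z:onz("wrist",(156+x/2,60+y/2),z,p)
P=np.array([f(x,y,.028) for x,y in((65,172),(322,172),(194,47),(95,92),(295,92),(110,265))]);A=np.c_[2*P[:,:2],np.ones(len(P))];s=np.linalg.lstsq(A,(P[:,:2]**2).sum(1),rcond=None)[0]
print("rim",s[:2],np.sqrt(s[2]+s[0]**2+s[1]**2),P[:3].round(4))
b=.2805-.2112
P=np.array([f(x,y,b+.038) for x,y in((142,195),(257,195),(199,141))]);print("cup rim",P.round(4))
a,c=f(111,253,b+.13),f(281,253,b+.13);print("pin",a,c)
E
```

```text
rim [ 0.59113327 -0.16316102] 0.09326284213906345 [[ 0.5836 -0.2575  0.028 ]
 [ 0.5866 -0.0698  0.028 ]
 [ 0.4993 -0.162   0.028 ]]
cup rim [[ 0.5848 -0.1946  0.1073]
 [ 0.5859 -0.1257  0.1073]
 [ 0.5534 -0.1601  0.1073]]
pin [ 0.59179474 -0.20127692  0.1993    ] [ 0.59303012 -0.12450852  0.1993    ]
```

The cup is within about 2 mm of the tray centre. I'll lower it and feel for the floor.

```bash
python3 -m inch '[-1,-1,5,0,0,0,10, 0,0,10,0,0,0,10, 0,0,12,0,0,0,10, 0,0,12,0,0,0,10, 0,0,11,0,0,0,10, 0,0,7,0,0,0,10, 0,0,4,0,0,0,10, 0,0,2,0,0,0,10]'; python3 -m inch '[0,0,0.5,0,0,0,10, 0,0,0.5,0,0,0,10, 0,0,0.5,0,0,0,10, 0,0,0.5,0,0,0,10, 0,0,0,0,0,0,10, 0,0,0,0,0,0,10, 0,0,0,0,0,0,10, 0,0,0,0,0,0,10]'
```

```text
time: 19.65
tool_pos: [0.5928, -0.1643, 0.2171]
tcp_rot: [-0.024, -3.141, -0.0]
wrist_force: [-0.3, 0.0, -2.8]
width: 0.212
grip_force: 59.3
time: 20.45
tool_pos: [0.5929, -0.1643, 0.2157]
tcp_rot: [-0.024, -3.141, -0.0]
wrist_force: [-0.8, 0.6, -2.5]
width: 0.212
grip_force: 59.3
```

```bash
python3 -m inch '[0,0,0.3,0,0,0,10, 0,0,0.3,0,0,0,10, 0,0,0.3,0,0,0,10, 0,0,0.3,0,0,0,10, 0,0,0,0,0,0,10, 0,0,0,0,0,0,10, 0,0,0,0,0,0,10, 0,0,0,0,0,0,10]'
```

```text
time: 21.25
tool_pos: [0.5929, -0.1643, 0.2145]
tcp_rot: [0.024, 3.141, -0.0]
wrist_force: [0.3, -0.5, -2.2]
width: 0.211
grip_force: 59.3
```

```bash
python3 -m inch '[0,0,0.3,0,0,0,10, 0,0,0.3,0,0,0,10, 0,0,0.2,0,0,0,10, 0,0,0,0,0,0,10, 0,0,0,0,0,0,10, 0,0,0,0,0,0,10, 0,0,0,0,0,0,10, 0,0,0,0,0,0,10]'
```

```text
time: 22.05
tool_pos: [0.5929, -0.1643, 0.2137]
tcp_rot: [-0.024, -3.141, 0.0]
wrist_force: [-0.1, 0.3, -3.2]
width: 0.21
grip_force: 59.3
```

```bash
python3 -m inch '[0,0,0.3,0,0,0,10, 0,0,0.3,0,0,0,10, 0,0,0.2,0,0,0,10, 0,0,0,0,0,0,10, 0,0,0,0,0,0,10, 0,0,0,0,0,0,10, 0,0,0,0,0,0,10, 0,0,0,0,0,0,10]'
```

```text
time: 22.85
tool_pos: [0.593, -0.1643, 0.2132]
tcp_rot: [0.024, 3.141, -0.0]
wrist_force: [0.4, 0.3, -0.4]
width: 0.214
grip_force: 59.7
```

The floor is touched and carrying the cup. I'll press 0.3 mm more, ease the grip, then open and back off straight up.

```bash
python3 -m inch '[0,0,0.3,0,0,0,10, 0,0,0,0,0,0,10, 0,0,0,0,0,0,10, 0,0,0,0,0,0,18, 0,0,0,0,0,0,22, 0,0,0,0,0,0,26, 0,0,0,0,0,0,30, 0,0,0,0,0,0,34]' 20; python3 -m inch '[0,0,0,0,0,0,42, 0,0,0,0,0,0,50, 0,0,0,0,0,0,50, 0,0,0,0,0,0,50, 0,0,-5,0,0,0,50, 0,0,-10,0,0,0,50, 0,0,-20,0,0,0,50, 0,0,-25,0,0,0,50]'; python3 -m inch '[0,0,-30,0,0,0,50, 0,0,-30,0,0,0,50, 0,0,-20,0,0,0,50, 20,0,0,0,0,0,50, 30,0,0,0,0,0,50, 30,0,0,0,0,0,50, 10,0,0,0,0,0,50, 0,0,0,0,0,0,50]'
python3 - <<'E'
from h import *
s=sensors.read_state();p=viewer.camera_params("wrist");a=viewer.read_camera("wrist")[...,::-1];t=viewer.read_camera("side")[...,::-1]
for n,P in dict(floor=(.592,-.163,.002),grip=(.592,-.163,.246)).items():print(n,proj("wrist",P,p),proj("side",P))
o=np.hstack([cv2.resize(a[60:330,80:430],(440,340)),cv2.resize(t[170:290,220:347],(360,340))]);cv2.imwrite("pics/o5.png",o)
E
```

```text
time: 23.65
tool_pos: [0.5928, -0.1644, 0.2124]
tcp_rot: [-0.024, -3.141, 0.0]
wrist_force: [-0.2, -0.1, -0.4]
width: 0.394
grip_force: 0.0
time: 24.45
tool_pos: [0.5923, -0.1641, 0.2729]
tcp_rot: [-0.024, -3.14, -0.001]
wrist_force: [0.3, -0.2, 0.1]
width: 0.586
grip_force: 0.0
time: 25.25
tool_pos: [0.5024, -0.163, 0.3541]
tcp_rot: [0.025, 3.139, -0.001]
wrist_force: [0.0, -0.5, 0.1]
width: 0.585
grip_force: 0.0
floor [254.09227008 187.24909657] [282.78592856 267.44345038]
grip [255.15930519 256.72174783] [285.55484199 169.36959218]
```

View pics/o5.png

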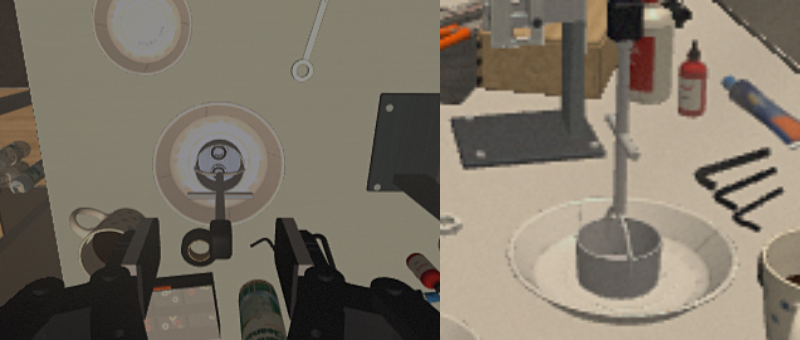

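The cup stands upright in the middle of the large tray, at (218,163) on the left and (620,258) on the right. Both bearings are in it, the gripper is clear, and the bystanders haven't moved. Handing in.

```bash
python3 -c "
from workcell import job
print(job.finish_job())"
```

```text
the job is handed in; nothing more can be done
None
```

The job is handed in at about 25 s of the 56 s allowed: the dip cup stands upright and released within about 2–3 mm of the large parts tray's centre, both bearings inside, drawn out with no measurable force after a roof touch of about 5 N, and the mug, tape roll and oil bottle were not touched.

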